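Draw the wrapping tray up to its sprung stop and put the date stamp back in it

TASK

Hook a fingertip behind the far lip of the wooden tray and drag it, flat on the counter, square up against the sprung bar of the stop; hold it pressed on the bar with about 10 N for a moment, never more than 14 N. Let go so that it stays touching the bar, then set the date stamp upright in the tray's empty compartment without dropping it. Keep the ribbon spool in the tray, and leave the bell and the other spool in the row where they are.

Things in the scene. Friction and masses are not known exactly. Their poses are not given: they have to be found in the camera images.
- stop: End stop fixed to the counter, origin on the counter. Its +x points along the counter to the tray, which is dragged along its -x. Aluminium plate 8 mm high, x -40 to +26 mm, y +-50 mm; on it a grey carriage block, 70 mm wide, 50 mm high with its knob; before it a dark wooden bar, 110 mm along y, 12 mm thick, 4 to 46 mm high.
- bar_back (a point): Where the middle of the bar's face would be with the carriage fully back (stop x +40 mm, 25 mm up). The carriage is clamped 0 to 40 mm nearer the tray than that; how far is not measured. The bar is sprung: pressed along the stop's -x it yields 2 N per mm (1 N at first touch), up to 12 mm; the carriage stays put.
- tray: Loose open wooden tray, 110 x 160 mm over the rim, 45 mm high, 0.3 to 0.7 kg. Origin: centre of its underside; +x points away from the stop. Walls 5 mm, the rim juts 5 mm out, 39 to 45 mm up. A 35 mm high divider along x makes two bays of 90 x 68 mm. It slides with 1 to 5 N of friction, on top of the force on the bar; once let go, the spring may push it back some mm.
- far_lip (a point): Middle of the top outer edge of the tray's far rim (tray x +55 mm, y 0, 45 mm up). The counter behind it is clear for 60 mm; keep the arm clear of the showcase, which stands behind from world x 0.66 m on (its drawer handle), y -0.66 to -0.21 m, over 0.5 m high. Axes as the tray's; the near edge is 110 mm away along -x.
- empty_bay (a point): Centre of the floor of the tray's empty compartment (tray x 0, y -36 mm, 5 mm up). Axes as the tray's.
- stamp_mid (a point): Centre, half-way up, of the date stamp: black base 26 x 55 mm, 18 mm high, with a round upright wooden grip of at most 24 mm, 71 mm high in all; this point is 35.5 mm above its underside. 60 g. It stands in the row behind the bag sealer with the bell and the brown spool, in any order, 100 mm apart along y; the sealer is up to 0.18 m high.
- date_stamp: The same stamp, origin at the centre of its underside, z up the grip.
- spool_mid (a point): Centre of the smaller ribbon spool (54 mm across, 24 mm high), loose in the tray's +y compartment.
- desk_bell: Desk call bell, 70 mm across, 44 mm high, origin under its centre; a bystander.
- ribbon_brown: The larger ribbon spool out on the counter in that row, 60 mm across, 28 mm high, origin under its centre; a bystander.
Mind the look-alikes: they are no part of the job. What is shaped like the date_stamp but green is not meant.

How it is judged:
On the way, in this order (a step that is already met when the one before it is completed fails the run):
1. a fingertip reaches down behind the far lip and touches the tray (x of the grasp point in the frame of tray above 0.053 m and z of the grasp point in the frame of tray below 0.06 m and contact force between the fingers and tray above 0.5 N), for 0.05 s.
2. the tray is pressed square (within 0.07 rad) against the bar with more than 6 N while a fingertip is behind the far lip (contact force between tray and stop above 6 N and angle between the x axis of tray and the x axis of stop, either way round below 0.07 rad and x of the grasp point in the frame of tray above 0.053 m), for 0.3 s.
At the end, for the whole second after the job is handed in: The tray lies flat on the counter, square to the stop (within 0.07 rad), touching its bar (more than 0.3 N); the date stamp stands upright (within 0.1 rad) on the floor of the compartment that was empty, the gold spool lies in the other one, all at rest (contact force between tray and stop above 0.3 N and angle between the x axis of tray and the x axis of stop, either way round below 0.07 rad and angle between tray's own z axis and vertical below 0.03 rad and x of stamp_mid in the frame of tray between -0.045 and 0.045 m and y of stamp_mid in the frame of tray between -0.07 and -0.002 m and z of stamp_mid in the frame of tray below 0.045 m and angle between stamp_mid's own z axis and vertical below 0.1 rad and y of spool_mid in the frame of tray between 0.002 and 0.07 m and x of spool_mid in the frame of tray between -0.045 and 0.045 m and z of spool_mid in the frame of tray below 0.03 m and linear speed of tray below 0.01 m/s and linear speed of date_stamp below 0.02 m/s).
It fails at once if the tray is pressed on the stop with more than 15 N (contact force between tray and stop above 15 N).
It fails at once if the tray is lifted or tipped (height (world z) of tray above 0.012 m or angle between tray's own z axis and vertical above 0.12 rad).
It fails at once if the robot bears on the tray with more than 25 N (contact force between the fingers and tray above 25 N).
It fails at once if the date stamp is dropped (falls faster than 0.7 m/s) (linear speed of date_stamp above 0.7 m/s and not (contact force between the fingers and date_stamp above 0.1 N)).
It fails at once if the desk bell or the brown spool is moved by more than 25 mm (distance of any of desk_bell, ribbon_brown from where it was at the start of the episode above 0.025 m).
It also fails if it takes over 72 s, if anything falls off the work surface, if the arm or the gripper's body presses on something with over 40 N, if the wrist force passes 120 N, or if a joint passes its speed limit or range.

ROBOT

A 6-joint arm with a two-finger parallel gripper is mounted at the origin on a cart in front of the work surface, level with it; the furniture and walls round the work are solid. World frame = base frame: x ahead of the robot, y to its left, z up, the work surface at z = 0. Lengths are in m, angles in rad, forces in N, time in s.
With the tool pointing down it reaches from about 0.3 to 0.875 m from the base axis. Payload 4.2 kg.
Tool frame: the origin (TCP) lies on the front face of the gripper's body, between the roots of the fingers; the fingertips stand 73 mm ahead of it and the grasp point (between the pads) lies 54 mm ahead of it (env.nose_length is the distance from the TCP to the fingertips, in m); z points along the fingers, y is the direction in which the jaws open and shut (so a half turn about z gives the same grasp; the last joint's range is limited). The gripper opens to 85 mm and grips with 20 to 120 N. Pads are 22 mm wide; open, the fingers measure 114 mm over their backs; the gripper's body (76 mm by 85 mm) begins 54 mm behind the grasp point. The pads swing forward as they close: fully open they stand 13 mm farther back than shut.
Start: joints at [1.082, 0.32, 1.565, -0, 1.257, -0.02], TCP at [0.26, 0.513, 0.304] pointing down, gripper open.
Joint ranges: [-3.11, 3.11], [-0.84, 2.01], [0.21, 2.61], [-1.34, 4.49], [0.05, 2.63], [-2.56, 2.56]. Speed limits (rad/s): [2.57, 2.57, 3.14, 3.14, 3.14, 3.14].

INTERFACE

Orientations are given as [roll, pitch, yaw] about the fixed x, y, z axes, in that order (R = Rz(yaw) Ry(pitch) Rx(roll)).
In Python, from rig import env, snapshot, calibration gives the robot as it stands.
- The arm moves only by the tool send_rows, never from a script. Its argument "series" is a list of rows, each a list of 7 numbers: the shift along the tool's x, y, z in mm, then the turn, a rotation vector about the tool's x, y, z in degrees, then the gripper command: -1 is fully open, 1 is shut, values between are in proportion. A call has 1 to 8 rows; each row shifts and turns the commanded pose from where the row before left it, along the tool's axes as they then stand; what a row does not reach is not made up. A row lasts 1/8 s, in which the tool goes at most 62.5 mm and 10.7 degrees, less where a joint would pass 70% of its speed; a pose out of reach is approached as far as the arm can. A call is refused whole if a number of a shift passes 62.5 or a number of a turn 10.7, either way. A call with a gripper value outside its range is refused whole. The fingers move at their own pace and stop on an object; "squeeze" is the grip in N (left out, the last holds). Time passes only in rows, so rows that do not move let the fingers close. It gives the time, the measured TCP pose, the force and the opening at its end, in the units of the state.
- env.get_obs(): the state, without advancing time (a new reading comes with each control period).
- snapshot(name): name is "side" or "top"; returns the picture (420x560x3 uint8, red, green, blue); there is no depth.
- calibration(name): a dict with "mtx" (3x3 intrinsics, pixels), "dist_coeffs" ([k1, k2, p1, p2, k3] as OpenCV has them; the pictures are not rectified), "R" (3x3) and "t" (3): a world point X has camera coordinates R X + t. Camera axes: x right, y down, z forward; pixel columns grow to the right and rows downward; lengths in m; the calibration is good to about 2 mm. A picture is of the moment at which its call begins. calibration takes no time and is no camera call.
- env.finish_job(): hands the job in, once; it reports no verdict.
The state is a dict: "time": time; "q": joint angles; "qvel": joint speeds; "joint_efforts": joint torques, N m; "tool_pos": TCP position; "tcp_rot": TCP orientation; "ft_force": force on the tool from outside, world axes, zero at the start; "moment": the same for the moment, N m; "width": finger opening in m.
Only numpy, scipy, OpenCV 4.12 (cv2) and the standard library are available. Lean on these libraries where they do the work, as an engineer would, in place of code of your own. Each camera call takes 0.05 s, during which the arm holds its last target.

## Working session

There is one attempt and no reset: what is moved stays moved. The work goes in short steps, Python scripts to look and compute and a tool call to move; the robot and the scene stay as the last step left them, time stands still between calls to the robot, and variables do not carry over. Pictures are saved under pics/ and viewed, and the job is handed in when it is done.

Besides the shell and the picture viewer there is one more tool, called after "Emit:" in YAML: its name, and indented under it one key for each argument. send_rows: Moves the arm, as the interface text tells. Its arguments: {"type":"object","properties":{"series":{"type":"array"},"squeeze":{"type":"number"}},"required":["series"]}

```bash
ls; mkdir -p pics; python3 - <<'E'
from rig import env, snapshot, calibration
import cv2, numpy as np
o=env.get_obs(); print(o)
for n in ("side","top"):
    im=snapshot(n); cv2.imwrite(f"pics/{n}0.png",im[:,:,::-1]); 
    c=calibration(n); print(n,c)
print(env.nose_length)
E
```

```text
pics
{'time': 0.0, 'q': array([ 1.08202212e+00,  3.20297473e-01,  1.56564582e+00,  3.49179115e-05,
        1.25738968e+00, -1.99855950e-02]), 'qvel': array([-0.00169317, -0.00159352,  0.00057967,  0.00119496,  0.00034264,
        0.00106662]), 'joint_efforts': array([ 1.38411120e-03, -4.15536940e+01, -2.34154058e+01,  1.71617653e-04,
        8.60648142e-03, -1.33658878e-05]), 'tool_pos': array([0.25961686, 0.51268094, 0.30309183]), 'tcp_rot': array([-3.13985334e+00, -6.79706548e-05,  2.67279319e+00]), 'ft_force': array([0.1844295 , 0.34487398, 0.14063102]), 'moment': array([-0.01397964,  0.02187157,  0.00855642]), 'width': 0.08510715152616287}
side {'mtx': array([[405.47681204,   0.        , 282.54571425],
       [  0.        , 405.47681204, 204.42073012],
       [  0.        ,   0.        ,   1.        ]]), 'dist_coeffs': array([-0.09913075,  0.        ,  0.        ,  0.        ,  0.        ]), 'R': array([[ 0.82169241, -0.56977587, -0.01330542],
       [-0.34379744, -0.4769115 , -0.80892444],
       [ 0.45456012,  0.66926144, -0.58776204]]), 't': array([-0.6123004 ,  0.15606787,  0.79839554])}
top {'mtx': array([[507.71763576,   0.        , 271.65618184],
       [  0.        , 507.71763576, 209.46145968],
       [  0.        ,   0.        ,   1.        ]]), 'dist_coeffs': array([-0.16417687,  0.        ,  0.        ,  0.        ,  0.        ]), 'R': array([[-0.0020914 , -0.99937949, -0.03516048],
       [-0.99819115,  0.00419891, -0.05997335],
       [ 0.06008377,  0.03497145, -0.99758054]]), 't': array([-0.17257103,  0.59961578,  1.05168177])}
0.0726
```

View pics/side0.png

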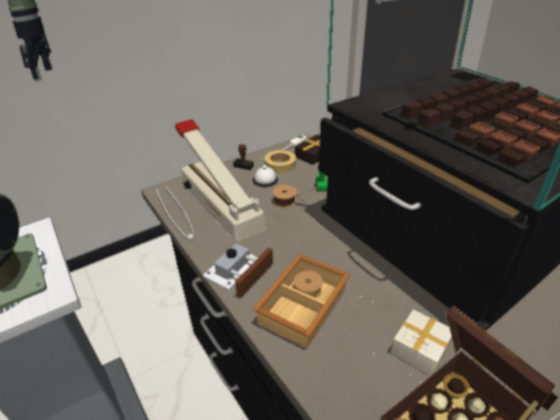

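View pics/top0.png

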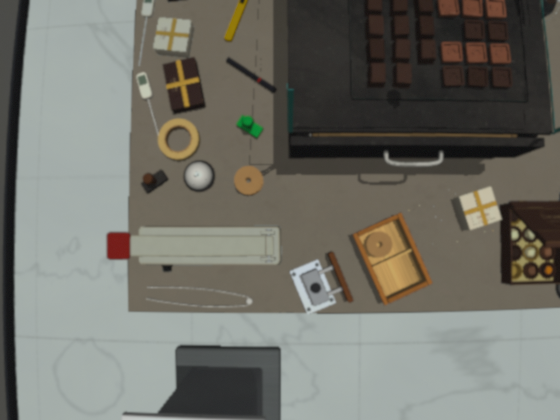

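```bash
python3 - <<'E'
import cv2
t=cv2.imread('pics/top0.png'); s=cv2.imread('pics/side0.png')
c=cv2.resize(t[205:320,280:440],None,fx=5,fy=5,interpolation=cv2.INTER_CUBIC)
cv2.imwrite('pics/c1.png',c)
c=cv2.resize(t[105:205,125:285],None,fx=5,fy=5,interpolation=cv2.INTER_CUBIC)
cv2.imwrite('pics/c2.png',c)
c=cv2.resize(s[230:350,195:355],None,fx=5,fy=5,interpolation=cv2.INTER_CUBIC)
cv2.imwrite('pics/c3.png',c)
c=cv2.resize(s[120:210,180:340],None,fx=5,fy=5,interpolation=cv2.INTER_CUBIC)
cv2.imwrite('pics/c4.png',c)
E
```

```text
(no output)
```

View pics/c1.png

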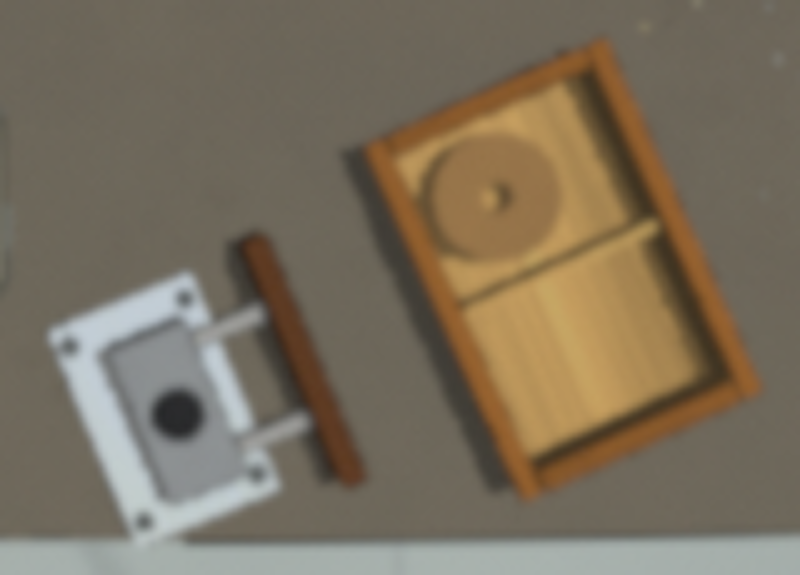

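View pics/c2.png

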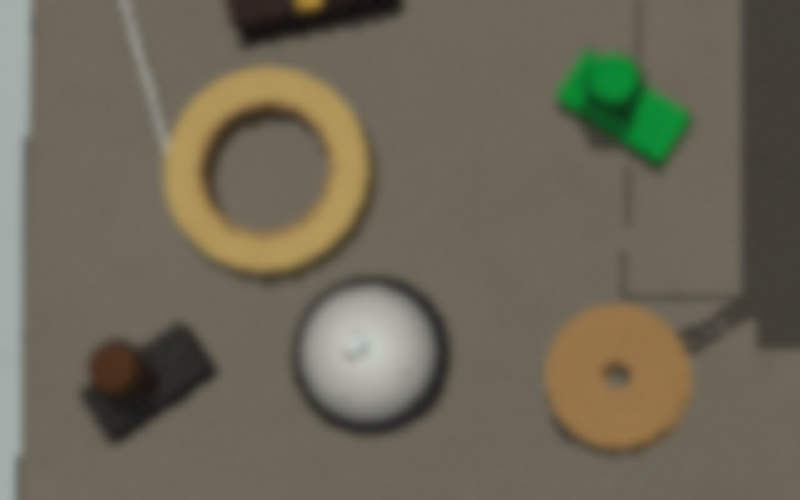

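View pics/c3.png

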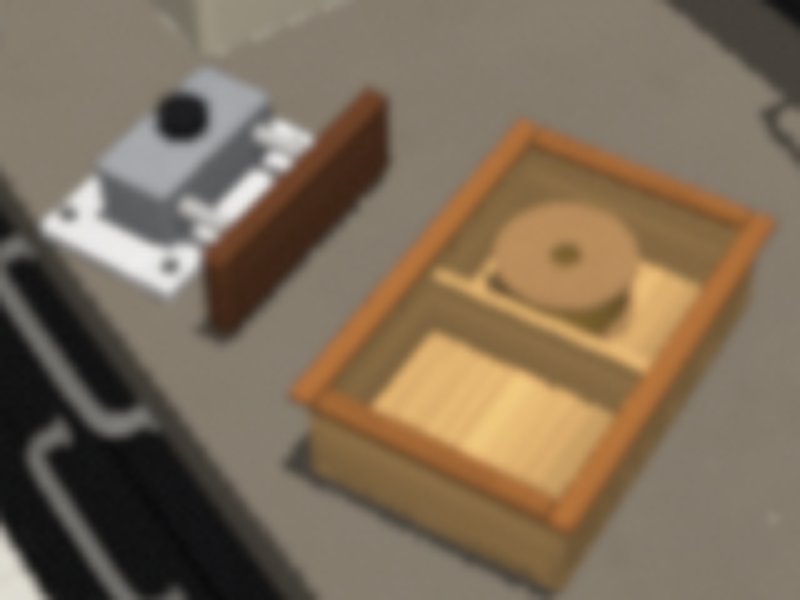

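View pics/c4.png

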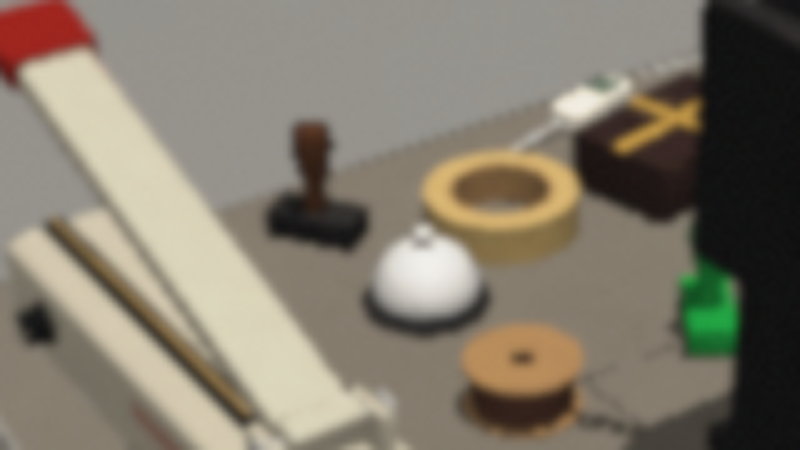

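```bash
cat > h.py <<'E'
import cv2, numpy as np
from rig import env, snapshot, calibration
def ray(c,uv,z):
    uv=np.asarray(uv,float).reshape(-1,1,2)
    n=cv2.undistortPoints(uv,c['mtx'],c['dist_coeffs']).reshape(-1,2)
    R=np.array(c['R']);t=np.array(c['t'])
    d=np.c_[n,np.ones(len(n))]@R; C=-R.T@t
    return C+d*((z-C[2])/d[:,2])[:,None]
def rect(P):
    r=cv2.minAreaRect((P[:,:2]*1000).astype(np.float32)); return r,cv2.boxPoints(r)
def big(m,roi):
    x0,y0,x1,y1=roi; k=np.zeros_like(m); k[y0:y1,x0:x1]=m[y0:y1,x0:x1]
    cs,_=cv2.findContours(k,cv2.RETR_EXTERNAL,cv2.CHAIN_APPROX_NONE)
    return max(cs,key=cv2.contourArea).reshape(-1,2)
def shot(n,name):
    im=snapshot(n)[:,:,::-1].copy(); cv2.imwrite(f'pics/{name}.png',im); return im
E
python3 - <<'E'
from h import *
t=cv2.imread('pics/top0.png'); s=cv2.imread('pics/side0.png')
ct=calibration('top');cs=calibration('side')
for p in [(345,245),(368,250),(340,275),(152,180),(165,183),(315,290)]: print(p,cv2.cvtColor(t,cv2.COLOR_BGR2HSV)[p[1],p[0]])
for nm,im,c,roi in (('top',t,ct,(350,207,440,308)),('side',s,cs,(250,248,355,345))):
    h=cv2.cvtColor(im,cv2.COLOR_BGR2HSV)
    m=((h[...,0]<16)&(h[...,1]>135)&(h[...,2]>90)).astype(np.uint8)
    k=big(m,roi); P=ray(c,k,.045); r,b=rect(P); print(nm,'tray',r,b.round(1).tolist())
    m[:]*255; cv2.imwrite(f'pics/m_{nm}.png',m*255)
# manual corners top
man=np.array([(605,40),(760,388),(530,500),(368,145)])/5+[280,205]-.4
print('man top',ray(ct,man,.045).round(4))
man=np.array([(525,122),(775,220),(568,532),(292,393)])/5+[195,230]-.4
print('man side',ray(cs,man,.045).round(4))
# bar top corners
b=np.array([(245,240),(265,232),(365,478),(345,487)])/5+[280,205]-.4
print('bar top',ray(ct,b,.046).round(4))
b=np.array([(207,262),(235,275) if 0 else (232,262),(388,98),(370,88)])/5+[195,230]-.4
print('bar side',ray(cs,b,.046).round(4))
# plate corners
b=np.array([(48,335),(190,270),(285,488),(138,545)])/5+[280,205]-.4
print('plate',ray(ct,b,.008).round(4))
# stamp
g=np.array([(117,367)])/5+[125,105]-.4; print('grip top',ray(ct,g,.071))
g=np.array([(312,125)])/5+[180,120]-.4; print('grip top side',ray(cs,g,.071))
b=np.array([(80,395),(185,322),(217,370),(115,443)])/5+[125,105]-.4;print('base',ray(ct,b,.009).round(4),ray(ct,b,.009).mean(0))
for nm,p,z in (('bell',(370,355),.015),('brown',(618,376),.028)):
    print(nm,ray(ct,np.array([p])/5+[125,105]-.4,z).round(4))
print('spool',ray(ct,np.array([(493,197)])/5+[280,205]-.4,.029).round(4))
E
```

```text
(345, 245) [ 19  45 108]
(368, 250) [ 17 129 132]
(340, 275) [ 12 159  93]
(152, 180) [ 11 134  42]
(165, 183) [ 20  45 101]
(315, 290) [105  12  43]
top tray ((496.5149841308594, -420.72607421875), (157.68801879882812, 108.95623016357422), 23.881553649902344) [[402.3999938964844, -402.79998779296875], [446.5, -502.5], [590.7000122070312, -438.6000061035156], [546.5999755859375, -339.0]]
side tray ((494.8031311035156, -426.7602844238281), (159.947265625, 110.43310546875), 23.645709991455078) [[399.3999938964844, -408.29998779296875], [443.70001220703125, -509.3999938964844], [590.2000122070312, -445.29998779296875], [545.9000244140625, -344.1000061035156]]
man top [[ 0.5897 -0.4393  0.045 ]
 [ 0.447  -0.5022  0.045 ]
 [ 0.4026 -0.4068  0.045 ]
 [ 0.5474 -0.3413  0.045 ]]
man side [[ 0.5466 -0.3457  0.045 ]
 [ 0.59   -0.4421  0.045 ]
 [ 0.4443 -0.5063  0.045 ]
 [ 0.4023 -0.4077  0.045 ]]
bar top [[ 0.5091 -0.2909  0.046 ]
 [ 0.5123 -0.299   0.046 ]
 [ 0.4124 -0.3392  0.046 ]
 [ 0.4088 -0.3311  0.046 ]]
bar side [[ 0.4082 -0.3393  0.046 ]
 [ 0.4156 -0.3445  0.046 ]
 [ 0.5102 -0.304   0.046 ]
 [ 0.5077 -0.295   0.046 ]]
plate [[ 0.4685 -0.2108  0.008 ]
 [ 0.4956 -0.2706  0.008 ]
 [ 0.4039 -0.3102  0.008 ]
 [ 0.3801 -0.2484  0.008 ]]
grip top [[0.66095332 0.0754698  0.071     ]]
grip top side [[0.66188753 0.07302863 0.071     ]]
base [[0.6567 0.1094 0.009 ]
 [0.6879 0.0633 0.009 ]
 [0.6669 0.0488 0.009 ]
 [0.6357 0.0935 0.009 ]] [0.66180795 0.07875998 0.009     ]
bell [[ 0.6719 -0.019   0.015 ]]
brown [[ 0.6605 -0.126   0.028 ]]
spool [[ 0.5258 -0.3951  0.029 ]]
```

```bash
cat >> h.py <<'E'
from scipy.spatial.transform import Rotation as Ro
def plan(tgt,yaw=None,step=45,rot=9,n=None):
    o=env.get_obs(); p=np.array(o['tool_pos']); R=Ro.from_euler('xyz',o['tcp_rot'])
    T=Ro.from_euler('xyz',[np.pi,0,np.deg2rad(yaw)]) if yaw is not None else R
    d=np.array(tgt)-p; w=(R.inv()*T).as_rotvec(degrees=True)
    n=n or int(max(np.ceil(np.linalg.norm(d)/step*1000),np.ceil(np.abs(w).max()/rot),1))
    print('n',n,'tilt-yaw',np.rad2deg(o['tcp_rot']).round(2),'pos',p.round(4))
    for i in range(n):
        s=((p+d*(i+1)/n)); 
        Ri=R*Ro.from_rotvec(w*i/n,degrees=True)
        print((Ri.inv().apply(d/n)*1000).round(1).tolist(),(w/n).round(2).tolist())
def st():
    o=env.get_obs(); print('t',round(o['time'],2),'p',o['tool_pos'].round(4),'rpy',np.rad2deg(o['tcp_rot']).round(2),'F',o['ft_force'].round(2),'w',round(o['width'],4))
E
python3 -c "
from h import *
plan([.533,-.4947,.25],113.2)"
```

```text
n 24 tilt-yaw [-179.91   -0.    153.14] pos [0.2596 0.5127 0.3032]
[-29.1, -32.3, 2.3] [-0.0, 0.0, 1.66]
[-30.1, -31.4, 2.3] [-0.0, 0.0, 1.66]
[-31.0, -30.6, 2.3] [-0.0, 0.0, 1.66]
[-31.8, -29.6, 2.3] [-0.0, 0.0, 1.66]
[-32.7, -28.7, 2.3] [-0.0, 0.0, 1.66]
[-33.5, -27.7, 2.3] [-0.0, 0.0, 1.66]
[-34.3, -26.8, 2.2] [-0.0, 0.0, 1.66]
[-35.0, -25.8, 2.2] [-0.0, 0.0, 1.66]
[-35.8, -24.7, 2.2] [-0.0, 0.0, 1.66]
[-36.5, -23.7, 2.2] [-0.0, 0.0, 1.66]
[-37.2, -22.6, 2.2] [-0.0, 0.0, 1.66]
[-37.8, -21.5, 2.2] [-0.0, 0.0, 1.66]
[-38.4, -20.4, 2.2] [-0.0, 0.0, 1.66]
[-39.0, -19.3, 2.2] [-0.0, 0.0, 1.66]
[-39.5, -18.1, 2.2] [-0.0, 0.0, 1.66]
[-40.0, -17.0, 2.2] [-0.0, 0.0, 1.66]
[-40.5, -15.8, 2.2] [-0.0, 0.0, 1.66]
[-41.0, -14.6, 2.2] [-0.0, 0.0, 1.66]
[-41.4, -13.4, 2.2] [-0.0, 0.0, 1.66]
[-41.7, -12.2, 2.2] [-0.0, 0.0, 1.66]
[-42.1, -11.0, 2.2] [-0.0, 0.0, 1.66]
[-42.4, -9.8, 2.2] [-0.0, 0.0, 1.66]
[-42.6, -8.6, 2.2] [-0.0, 0.0, 1.66]
[-42.9, -7.3, 2.2] [-0.0, 0.0, 1.66]
```

Emit:
send_rows:
  series:
    - [-29,-32,0,0,0,0,-1]
    - [-29,-32,0,0,0,0,-1]
    - [-29,-32,0,0,0,0,-1]
    - [-29,-32,0,0,0,0,-1]
    - [-29,-32,0,0,0,0,-1]
    - [-29,-32,0,0,0,0,-1]
    - [-29,-32,0,0,0,0,-1]
    - [-29,-32,0,0,0,0,-1]

```text
time: 1.1
tool_pos: [0.3511, 0.1783, 0.3037]
tcp_rot: [-3.141, -0.0, 2.673]
ft_force: [1.3, -0.9, 0.0]
width: 0.0855
```

Emit:
send_rows:
  series:
    - [-29,-32,0,0,0,0,-1]
    - [-29,-32,0,0,0,0,-1]
    - [-29,-32,0,0,0,0,-1]
    - [-29,-32,0,0,0,0,-1]
    - [-29,-32,0,0,0,0,-1]
    - [-29,-32,0,0,0,0,-1]
    - [-29,-32,0,0,0,0,-1]
    - [-29,-32,0,0,0,0,-1]

```text
time: 2.1
tool_pos: [0.4424, -0.1548, 0.3036]
tcp_rot: [3.141, -0.001, 2.672]
ft_force: [0.7, 0.3, 0.1]
width: 0.0857
```

Emit:
send_rows:
  series:
    - [-29,-32,5,0,0,5,-1]
    - [-31,-30,5,0,0,5,-1]
    - [-34,-27,5,0,0,5,-1]
    - [-36,-24,5,0,0,5,-1]
    - [-38,-21,5,0,0,5,-1]
    - [-40,-17,5,0,0,5,-1]
    - [-41,-14,5,0,0,5,-1]
    - [-43,-10,5,0,0,5,-1]

```text
time: 3.1
tool_pos: [0.5304, -0.4907, 0.263]
tcp_rot: [-3.141, -0.001, 1.972]
ft_force: [0.6, -1.3, -0.2]
width: 0.0853
```

```bash
python3 -c "
from h import *
plan([.533,-.4947,.18],113.2)
shot('top','t1');shot('side','s1');st()"
```

```text
n 2 tilt-yaw [-1.7998e+02 -7.0000e-02  1.1297e+02] pos [ 0.5304 -0.4907  0.263 ]
[-2.4, 0.4, 41.5] [-0.01, -0.03, -0.11]
[-2.4, 0.4, 41.5] [-0.01, -0.03, -0.11]
t 3.2 p [ 0.5301 -0.4931  0.261 ] rpy [-1.7992e+02 -4.0000e-02  1.1294e+02] F [0.05 0.01 0.06] w 0.0857
```

Emit:
send_rows:
  series:
    - [-3,2,30,0,0,0,-1]
    - [0,0,40,0,0,0,-1]
    - [0,0,40,0,0,0,-1]
    - [0,0,30,0,0,0,-1]
    - [0,0,0,0,0,0,-1]

```text
time: 3.82
tool_pos: [0.532, -0.4896, 0.1208]
tcp_rot: [-3.139, -0.007, 1.975]
ft_force: [0.1, 0.4, 0.4]
width: 0.0853
```

```bash
python3 -c "
from h import *
t=shot('top','t2');s=shot('side','s2');st()
a=cv2.resize(t[190:330,300:460],None,fx=3.7,fy=3.7,interpolation=2);b=cv2.resize(s[180:350,220:400],None,fx=3.4,fy=3.4,interpolation=2)
cv2.imwrite('pics/a2.png',a);cv2.imwrite('pics/b2.png',b)"
```

```text
t 3.92 p [ 0.5336 -0.4913  0.1248] rpy [1.7997e+02 4.0000e-02 1.1317e+02] F [-0.24 -0.3   1.1 ] w 0.0854
```

View pics/a2.png

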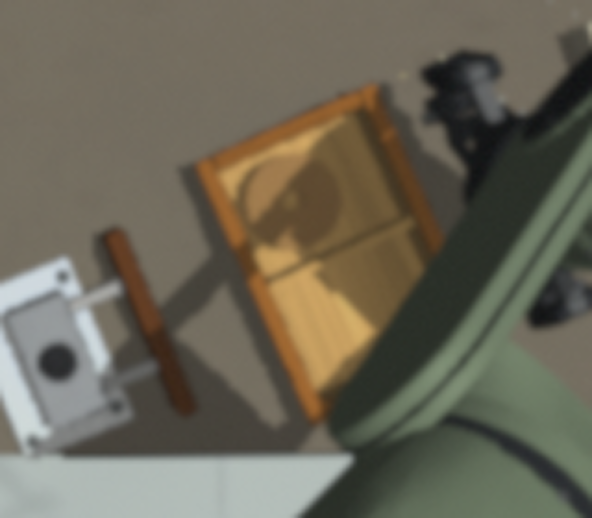

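View pics/b2.png

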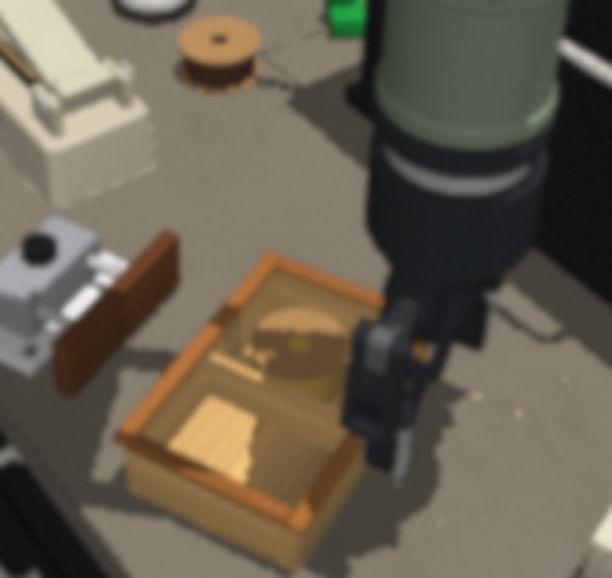

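Emit:
send_rows:
  series:
    - [-3,0,15,0,0,0,-1]
    - [0,0,15,0,0,0,-1]
    - [0,0,14,0,0,0,-1]
    - [0,0,0,0,0,0,-1]
    - [0,0,0,0,0,0,-1]

```text
time: 4.55
tool_pos: [0.5346, -0.4943, 0.0799]
tcp_rot: [3.141, 0.0, 1.975]
ft_force: [0.5, 0.1, -0.2]
width: 0.0855
```

```bash
python3 -c "
from h import *
s=shot('side','s3');st()
b=cv2.resize(s[180:350,220:400],None,fx=3.4,fy=3.4,interpolation=2)
cv2.imwrite('pics/b3.png',b)"
```

```text
t 4.6 p [ 0.5348 -0.4944  0.0803] rpy [1.7997e+02 5.0000e-02 1.1314e+02] F [0.12 0.48 0.2 ] w 0.0858
```

View pics/b3.png

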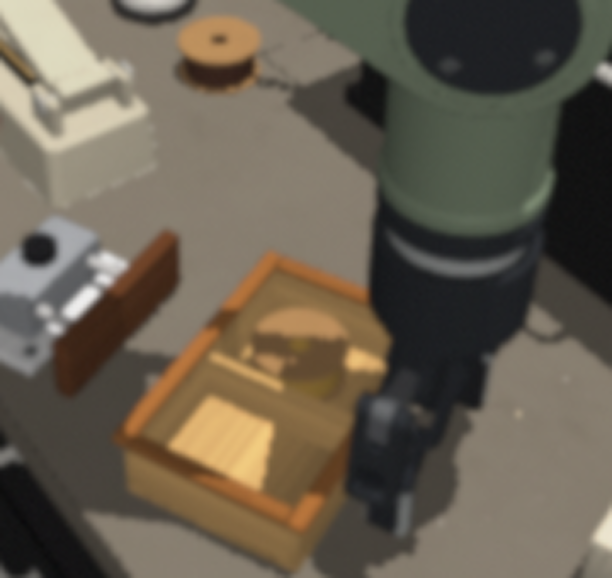

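Emit:
send_rows:
  series:
    - [4,0,0,0,0,0,-1]
    - [3,0,0,0,0,0,-1]
    - [3,0,0,0,0,0,-1]
    - [3,0,0,0,0,0,-1]
    - [3,0,0,0,0,0,-1]
    - [3,0,0,0,0,0,-1]
    - [3,0,0,0,0,0,-1]

```text
time: 5.48
tool_pos: [0.5261, -0.4743, 0.08]
tcp_rot: [3.141, 0.001, 1.975]
ft_force: [1.1, -2.5, -0.7]
width: 0.0849
```

Emit:
send_rows:
  series:
    - [3,0,0,0,0,0,-1]
    - [3,0,0,0,0,0,-1]
    - [3,0,0,0,0,0,-1]
    - [3,0,0,0,0,0,-1]
    - [3,0,0,0,0,0,-1]
    - [3,0,0,0,0,0,-1]
    - [0,0,0,0,0,0,-1]

```text
time: 6.35
tool_pos: [0.5186, -0.457, 0.08]
tcp_rot: [-3.142, -0.001, 1.975]
ft_force: [0.4, -2.4, 0.0]
width: 0.0857
```

```bash
python3 -c "
from h import *
s=shot('side','s4');t=shot('top','t4');st()
b=cv2.resize(s[180:350,200:380],None,fx=3.4,fy=3.4,interpolation=2)
cv2.imwrite('pics/b4.png',b)
a=cv2.resize(t[190:330,290:450],None,fx=3.7,fy=3.7,interpolation=2)
cv2.imwrite('pics/a4.png',a)
"
```

```text
t 6.45 p [ 0.5186 -0.457   0.0799] rpy [-1.7999e+02 -7.0000e-02  1.1314e+02] F [ 1.71 -1.43  0.84] w 0.0853
```

View pics/a4.png

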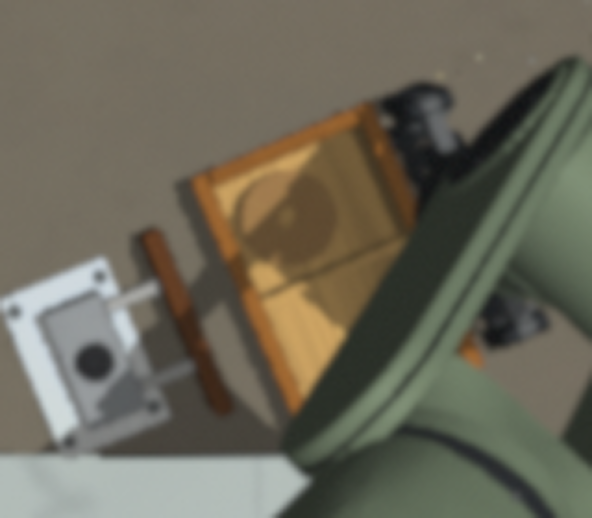

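View pics/b4.png

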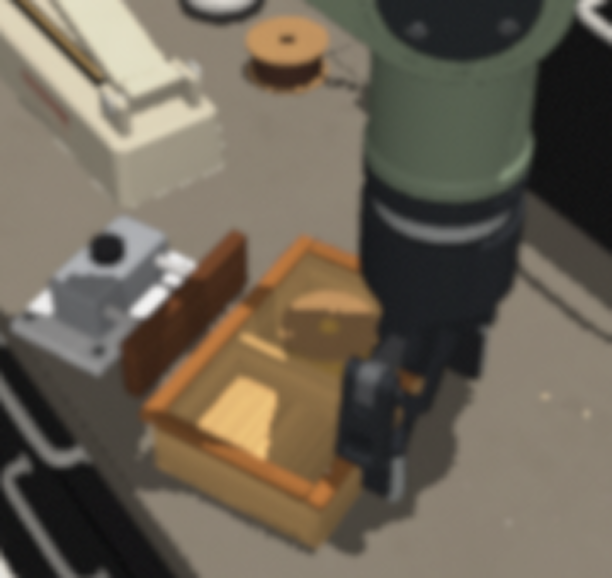

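```bash
python3 -c "
from h import *
c=calibration('top')
P=ray(c,np.array([(194,180),(285,395)])/3.7+[290,190]-.4,.045)[:,:2]
B=ray(c,np.array([(160,228),(232,405)])/3.7+[290,190]-.4,.046)[:,:2]
n=np.array([.393,-.92]);print(P,B,P@n,B@n)
for Q in(P,B):
  d=Q[0]-Q[1];print(np.degrees(np.arctan2(d[1],d[0])))
"
```

```text
[[ 0.53805018 -0.31849814]
 [ 0.41980399 -0.36797366]] [[ 0.5118319  -0.29953734]
 [ 0.41467178 -0.33864467]] [0.50447201 0.50351873] [0.47672429 0.47451911]
22.704973934274364
21.92497973612714
```

Emit:
send_rows:
  series:
    - [3,0,0,0,0,0,-1]
    - [3,0,0,0,0,0,-1]
    - [3,0,0,0,0,0,-1]
    - [3,0,0,0,0,0,-1]
    - [2,0,0,0,0,0,-1]
    - [2,0,0,0,0,0,-1]
    - [0,0,0,0,0,0,-1]

```text
time: 7.32
tool_pos: [0.5123, -0.4424, 0.0799]
tcp_rot: [-3.142, -0.001, 1.975]
ft_force: [0.9, -2.9, 0.5]
width: 0.0857
```

Emit:
send_rows:
  series:
    - [2,0,0,0,0,0,-1]
    - [2,0,0,0,0,0,-1]
    - [2,0,0,0,0,0,-1]
    - [2,0,0,0,0,0,-1]
    - [0,0,0,0,0,0,-1]

```text
time: 7.95
tool_pos: [0.5092, -0.435, 0.0799]
tcp_rot: [-3.142, -0.001, 1.975]
ft_force: [1.0, -2.5, 0.5]
width: 0.0854
```

Emit:
send_rows:
  series:
    - [1,0,0,0,0,0,-1]
    - [0,0,0,0,0,0,-1]

```text
time: 8.2
tool_pos: [0.5089, -0.4344, 0.0799]
tcp_rot: [3.142, -0.0, 1.975]
ft_force: [0.7, -2.6, 0.7]
width: 0.0856
```

Emit:
send_rows:
  series:
    - [1,0,0,0,0,0,-1]
    - [0,0,0,0,0,0,-1]

```text
time: 8.45
tool_pos: [0.5086, -0.4337, 0.0799]
tcp_rot: [3.141, 0.0, 1.975]
ft_force: [1.2, -4.5, 0.5]
width: 0.0854
```

Emit:
send_rows:
  series:
    - [1,0,0,0,0,0,-1]
    - [0,0,0,0,0,0,-1]

```text
time: 8.7
tool_pos: [0.5083, -0.433, 0.0799]
tcp_rot: [3.141, 0.001, 1.974]
ft_force: [1.3, -4.6, -0.3]
width: 0.0855
```

```bash
python3 -c "
from h import *
st();s=shot('side','s5');t=shot('top','t5');st()
b=cv2.resize(s[200:330,200:360],None,fx=3.5,fy=3.5,interpolation=2)
a=cv2.resize(t[190:330,290:450],None,fx=4,fy=4,interpolation=2)
cv2.imwrite('pics/a5.png',a);cv2.imwrite('pics/b5.png',b)
"
```

```text
t 8.7 p [ 0.5083 -0.433   0.0799] rpy [1.7998e+02 5.0000e-02 1.1313e+02] F [ 1.33 -4.6  -0.32] w 0.0855
t 8.8 p [ 0.5083 -0.433   0.0799] rpy [1.7998e+02 5.0000e-02 1.1313e+02] F [ 2.16 -5.65  0.11] w 0.0853
```

View pics/a5.png

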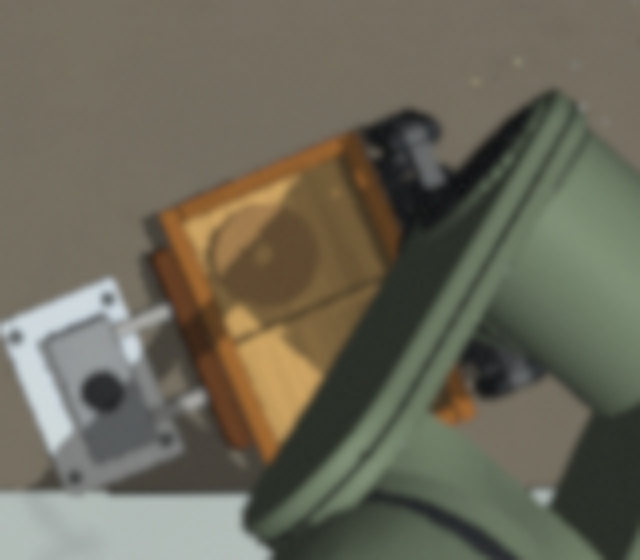

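Emit:
send_rows:
  series:
    - [1,0,0,0,0,0,-1]
    - [1,0,0,0,0,0,-1]
    - [0,0,0,0,0,0,-1]

```text
time: 9.18
tool_pos: [0.5077, -0.4316, 0.0799]
tcp_rot: [3.141, 0.002, 1.974]
ft_force: [3.2, -5.6, -1.3]
width: 0.0856
```

Emit:
send_rows:
  series:
    - [1,0,0,0,0,0,-1]
    - [0,0,0,0,0,0,-1]

```text
time: 9.43
tool_pos: [0.5074, -0.431, 0.08]
tcp_rot: [3.141, 0.003, 1.974]
ft_force: [2.3, -6.8, -1.3]
width: 0.0854
```

Emit:
send_rows:
  series:
    - [0.6,0,0,0,0,0,-1]
    - [0,0,0,0,0,0,-1]

```text
time: 9.68
tool_pos: [0.5072, -0.4307, 0.08]
tcp_rot: [3.141, 0.004, 1.974]
ft_force: [2.4, -8.7, -1.6]
width: 0.0857
```

Emit:
send_rows:
  series:
    - [1,0,0,0,0,0,-1]
    - [0,0,0,0,0,0,-1]

```text
time: 9.93
tool_pos: [0.507, -0.4301, 0.0801]
tcp_rot: [3.141, 0.004, 1.974]
ft_force: [3.0, -8.7, -3.2]
width: 0.0852
```

Emit:
send_rows:
  series:
    - [0.6,0,0,0,0,0,-1]
    - [0,0,0,0,0,0,-1]

```text
time: 10.18
tool_pos: [0.5069, -0.4299, 0.0802]
tcp_rot: [3.14, 0.005, 1.974]
ft_force: [3.3, -9.4, -1.9]
width: 0.0859
```

Emit:
send_rows:
  series:
    - [0,0,0,0,0,0,-1]

```text
time: 10.3
tool_pos: [0.5069, -0.4299, 0.0802]
tcp_rot: [3.141, 0.005, 1.974]
ft_force: [3.3, -9.3, -1.9]
width: 0.0855
```

Emit:
send_rows:
  series:
    - [0,0,0,0,0,0,-1]

```text
time: 10.42
tool_pos: [0.5069, -0.4299, 0.0802]
tcp_rot: [3.141, 0.005, 1.974]
ft_force: [2.8, -10.4, -2.4]
width: 0.0852
```

Emit:
send_rows:
  series:
    - [1,0,0,0,0,0,-1]
    - [0,0,0,0,0,0,-1]
    - [0,0,0,0,0,0,-1]

```text
time: 10.8
tool_pos: [0.5066, -0.4293, 0.0803]
tcp_rot: [3.14, 0.006, 1.974]
ft_force: [2.6, -9.6, -1.4]
width: 0.0852
```

Emit:
send_rows:
  series:
    - [0,0,0,0,0,0,-1]
    - [0,0,0,0,0,0,-1]
    - [0,0,0,0,0,0,-1]

```text
time: 11.18
tool_pos: [0.5066, -0.4293, 0.0803]
tcp_rot: [3.14, 0.006, 1.974]
ft_force: [3.4, -11.0, -2.9]
width: 0.0856
```

```bash
python3 -c "
from h import *
st();s=shot('side','s6');st();t=shot('top','t6');st()
b=cv2.resize(s[200:330,200:360],None,fx=3.5,fy=3.5,interpolation=2)
a=cv2.resize(t[190:330,290:450],None,fx=4,fy=4,interpolation=2)
cv2.imwrite('pics/a6.png',a);cv2.imwrite('pics/b6.png',b)
"
```

```text
t 11.18 p [ 0.5066 -0.4293  0.0803] rpy [179.93   0.34 113.1 ] F [  3.41 -11.04  -2.87] w 0.0856
t 11.22 p [ 0.5066 -0.4293  0.0803] rpy [179.93   0.35 113.11] F [  3.37 -11.09  -1.72] w 0.0855
t 11.28 p [ 0.5066 -0.4293  0.0803] rpy [179.93   0.35 113.1 ] F [  3.97 -10.34  -2.78] w 0.0856
```

View pics/a6.png

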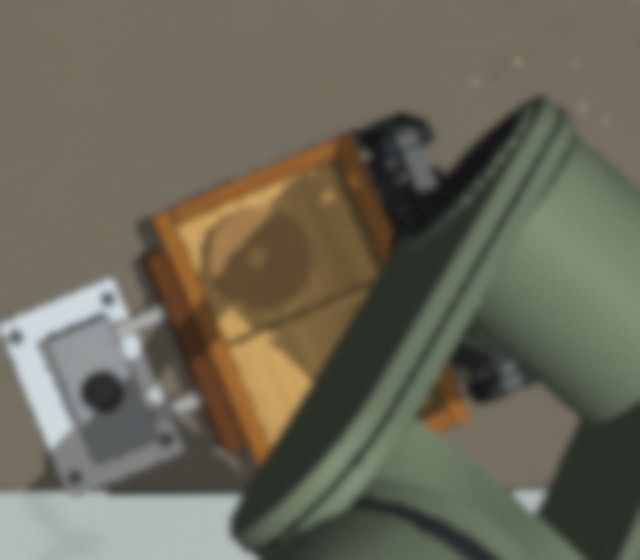

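View pics/b6.png

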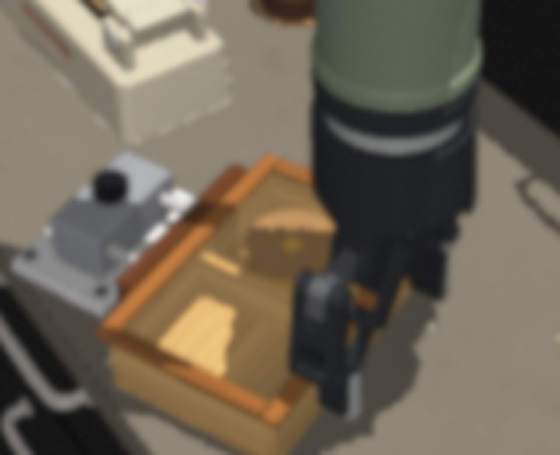

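Emit:
send_rows:
  series:
    - [-1,0,0,0,0,0,-1]
    - [-1,0,0,0,0,0,-1]
    - [-1,0,0,0,0,0,-1]
    - [-1,0,0,0,0,0,-1]
    - [-1,0,0,0,0,0,-1]
    - [-2,0,0,0,0,0,-1]
    - [-3,0,0,0,0,0,-1]
    - [-4,0,0,0,0,0,-1]

```text
time: 12.28
tool_pos: [0.5111, -0.4392, 0.0794]
tcp_rot: [-3.141, -0.002, 1.975]
ft_force: [0.9, 0.1, 0.1]
width: 0.0855
```

Emit:
send_rows:
  series:
    - [-5,0,0,0,0,0,-1]
    - [-5,0,0,0,0,0,-1]
    - [0,0,-10,0,0,0,-1]
    - [0,0,-30,0,0,0,-1]
    - [0,0,-45,0,0,0,-1]
    - [0,0,-45,0,0,0,-1]
    - [0,0,-45,0,0,0,-1]
    - [0,0,-45,0,0,0,-1]

```text
time: 13.28
tool_pos: [0.5149, -0.4487, 0.3023]
tcp_rot: [3.141, 0.001, 1.975]
ft_force: [0.4, -0.2, 1.0]
width: 0.0855
```

```bash
python3 -c "
from h import *
st();s=shot('side','s7');t=shot('top','t7')
plan([.58,-.15,.30],None)
plan([.662,.0755,.30],100)
"
```

```text
t 13.28 p [ 0.5149 -0.4487  0.3023] rpy [1.7997e+02 4.0000e-02 1.1314e+02] F [ 0.41 -0.24  0.98] w 0.0855
n 7 tilt-yaw [179.69   0.66 113.14] pos [ 0.5163 -0.45    0.3075]
[35.8, 25.2, 0.8] [0.0, 0.0, 0.0]
[35.8, 25.2, 0.8] [0.0, 0.0, 0.0]
[35.8, 25.2, 0.8] [0.0, 0.0, 0.0]
[35.8, 25.2, 0.8] [0.0, 0.0, 0.0]
[35.8, 25.2, 0.8] [0.0, 0.0, 0.0]
[35.8, 25.2, 0.8] [0.0, 0.0, 0.0]
[35.8, 25.2, 0.8] [0.0, 0.0, 0.0]
n 13 tilt-yaw [179.69   0.66 113.14] pos [ 0.5163 -0.45    0.3075]
[32.8, 26.2, 0.3] [0.03, 0.05, 1.01]
[33.2, 25.6, 0.4] [0.03, 0.05, 1.01]
[33.7, 25.0, 0.4] [0.03, 0.05, 1.01]
[34.1, 24.4, 0.4] [0.03, 0.05, 1.01]
[34.5, 23.8, 0.4] [0.03, 0.05, 1.01]
[35.0, 23.2, 0.4] [0.03, 0.05, 1.01]
[35.4, 22.6, 0.4] [0.03, 0.05, 1.01]
[35.7, 22.0, 0.5] [0.03, 0.05, 1.01]
[36.1, 21.3, 0.5] [0.03, 0.05, 1.01]
[36.5, 20.7, 0.5] [0.03, 0.05, 1.01]
[36.9, 20.0, 0.5] [0.03, 0.05, 1.01]
[37.2, 19.4, 0.5] [0.03, 0.05, 1.01]
[37.5, 18.7, 0.6] [0.03, 0.05, 1.01]
```

View pics/t7.png

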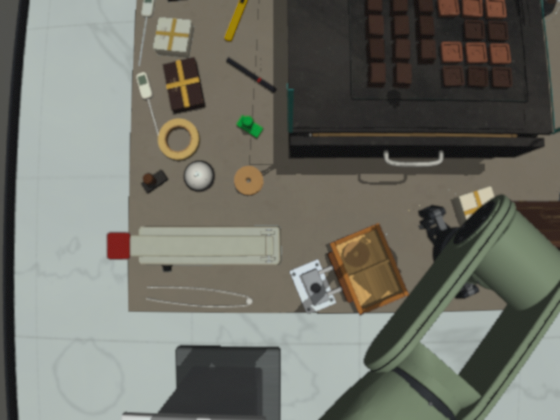

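View pics/s7.png

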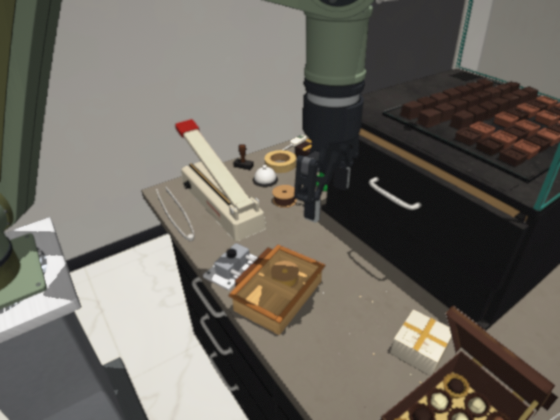

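Emit:
send_rows:
  series:
    - [35,13,0,0,0,0,-1]
    - [35,13,0,0,0,0,-1]
    - [35,13,0,0,0,0,-1]
    - [35,13,0,0,0,0,-1]
    - [35,13,0,0,0,0,-1]
    - [35,13,0,0,0,0,-1]
    - [35,13,0,0,0,0,-1]
    - [35,13,0,0,0,0,-1]

```text
time: 14.38
tool_pos: [0.5001, -0.1493, 0.2998]
tcp_rot: [-3.141, -0.0, 1.975]
ft_force: [1.0, 0.2, -0.6]
width: 0.0856
```

Emit:
send_rows:
  series:
    - [0,0,0,0,0,10,-0.2]
    - [0,0,0,0,0,10,-0.2]
    - [0,0,0,0,0,10,-0.2]
    - [0,0,0,0,0,10,-0.2]
    - [0,0,0,0,0,10,-0.2]
    - [0,0,0,0,0,10,-0.2]
    - [0,0,0,0,0,10,-0.2]
    - [0,0,0,0,0,10,-0.2]

```text
time: 15.38
tool_pos: [0.5003, -0.1504, 0.2997]
tcp_rot: [-3.141, 0.0, 0.573]
ft_force: [0.7, -0.3, -0.3]
width: 0.0511
```

```bash
python3 -c "
from h import *
snapshot('top')
st()
plan([.662,.0755,.24],None)
s=shot('side','s8');t=shot('top','t8')
c=cv2.resize(t[205:320,280:440],None,fx=5,fy=5,interpolation=cv2.INTER_CUBIC)
cv2.imwrite('pics/c8.png',c)
"
```

```text
t 15.43 p [ 0.5003 -0.1504  0.2997] rpy [-1.7996e+02  2.0000e-02  3.2620e+01] F [-1.1  -0.36 -0.02] w 0.0509
n 7 tilt-yaw [-1.7996e+02  2.0000e-02  3.2620e+01] pos [ 0.5003 -0.1504  0.2997]
[36.9, -14.7, 8.5] [0.0, 0.0, 0.0]
[36.9, -14.7, 8.5] [0.0, 0.0, 0.0]
[36.9, -14.7, 8.5] [0.0, 0.0, 0.0]
[36.9, -14.7, 8.5] [0.0, 0.0, 0.0]
[36.9, -14.7, 8.5] [0.0, 0.0, 0.0]
[36.9, -14.7, 8.5] [0.0, 0.0, 0.0]
[36.9, -14.7, 8.5] [0.0, 0.0, 0.0]
```

View pics/c8.png

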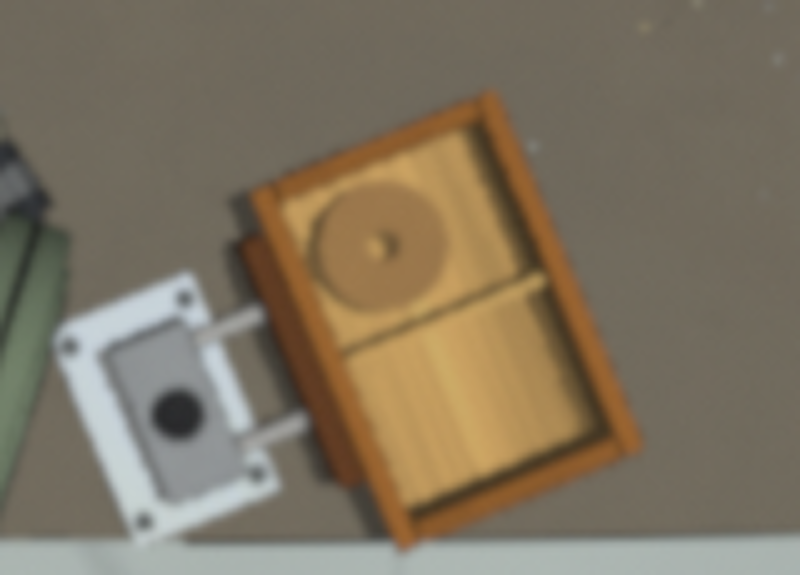

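Emit:
send_rows:
  series:
    - [37,-15,0,0,0,0,-0.2]
    - [37,-15,0,0,0,0,-0.2]
    - [37,-15,0,0,0,0,-0.2]
    - [37,-15,0,0,0,0,-0.2]
    - [37,-15,0,0,0,0,-0.2]
    - [37,-14,0,0,0,0,-0.2]
    - [36,-14,0,0,0,0,-0.2]
    - [0,0,0,0,0,0,-0.2]

```text
time: 16.52
tool_pos: [0.6613, 0.0788, 0.299]
tcp_rot: [-3.141, 0.0, 0.584]
ft_force: [-1.1, -1.2, -0.4]
width: 0.051
```

Emit:
send_rows:
  series:
    - [0,0,35,0,0,0,-0.2]
    - [0,0,35,0,0,0,-0.2]
    - [0,0,35,0,0,0,-0.2]
    - [0,0,20,0,0,0,-0.2]
    - [0,0,0,0,0,0,-0.2]

```text
time: 17.15
tool_pos: [0.659, 0.0757, 0.1732]
tcp_rot: [-3.14, 0.004, 0.579]
ft_force: [0.5, -0.2, 0.2]
width: 0.0511
```

```bash
python3 -c "
from h import *
s=shot('side','s9');t=shot('top','t9');st()
plan([.662,.0755,.109],None)
b=cv2.resize(s[80:210,180:340],None,fx=4,fy=4,interpolation=2)
a=cv2.resize(t[120:260,90:250],None,fx=4,fy=4,interpolation=2)
cv2.imwrite('pics/ab9.png',np.hstack([b[:520,:],a[:520]])[:, :1280][::1,::1]);cv2.imwrite('pics/ab9.png',cv2.resize(cv2.imread('pics/ab9.png'),(800,325)))
cv2.imwrite('pics/b9.png',b)
"
```

```text
t 17.25 p [0.6606 0.0761 0.1758] rpy [ 1.7997e+02 -5.0000e-02  3.3160e+01] F [0.41 0.31 0.78] w 0.0511
n 2 tilt-yaw [ 1.7997e+02 -5.0000e-02  3.3160e+01] pos [0.6606 0.0761 0.1758]
[0.4, 0.6, 33.4] [0.0, 0.0, 0.0]
[0.4, 0.6, 33.4] [0.0, 0.0, 0.0]
```

View pics/ab9.png

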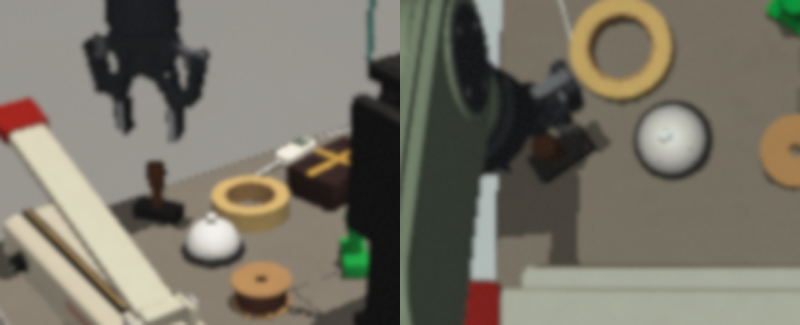

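View pics/b9.png

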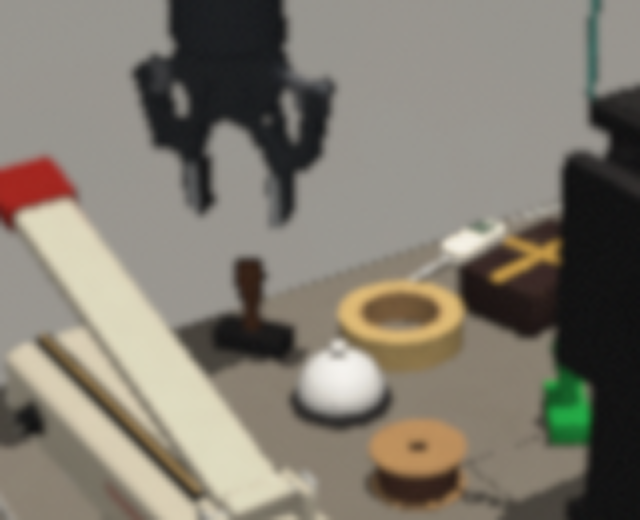

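Emit:
send_rows:
  series:
    - [1,0,20,0,0,0,-0.2]
    - [0,0,20,0,0,0,-0.2]
    - [0,0,17,0,0,0,-0.2]
    - [0,0,10,0,0,0,-0.2]
    - [0,0,0,0,0,0,-0.2]
    - [0,0,0,0,0,0,-0.2]

```text
time: 18.0
tool_pos: [0.6618, 0.0773, 0.1087]
tcp_rot: [3.141, -0.001, 0.579]
ft_force: [0.5, -0.5, 0.5]
width: 0.0518
```

```bash
python3 -c "
from h import *
s=shot('side','s10');st()
b=cv2.resize(s[80:210,180:340],None,fx=4,fy=4,interpolation=2)
cv2.imwrite('pics/b10.png',b)
"
```

```text
t 18.05 p [0.6618 0.0773 0.1088] rpy [ 1.7996e+02 -9.0000e-02  3.3140e+01] F [-1.04 -0.19  0.33] w 0.0514
```

View pics/b10.png

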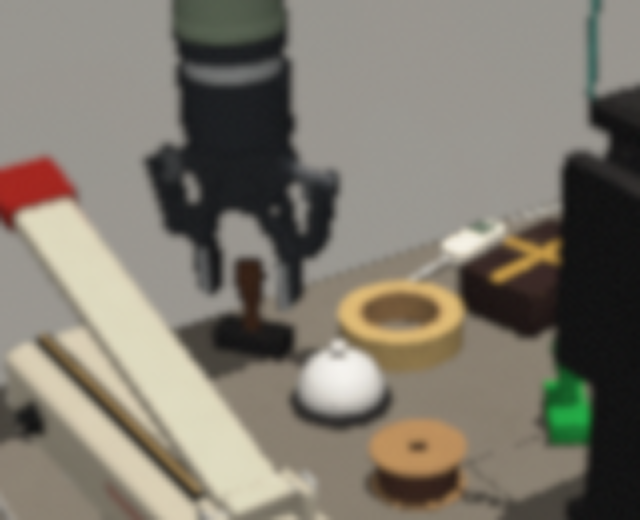

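Emit:
send_rows:
  series:
    - [0,0,0,0,0,0,1]
    - [0,0,0,0,0,0,1]
    - [0,0,0,0,0,0,1]
    - [0,0,0,0,0,0,1]
    - [0,0,0,0,0,0,1]
    - [0,0,0,0,0,0,1]
  squeeze: 30

```text
time: 18.8
tool_pos: [0.6615, 0.0774, 0.1085]
tcp_rot: [3.141, -0.001, 0.578]
ft_force: [-0.7, 0.7, 4.7]
width: 0.0225
```

Emit:
send_rows:
  series:
    - [0,0,-5,0,0,0,1]
    - [0,0,-15,0,0,0,1]
    - [0,0,-25,0,0,0,1]
    - [0,0,-30,0,0,0,1]
    - [0,0,-30,0,0,0,1]
    - [0,0,-30,0,0,0,1]
    - [0,0,-30,0,0,0,1]
    - [0,0,-30,0,0,0,1]

```text
time: 19.8
tool_pos: [0.661, 0.0771, 0.3046]
tcp_rot: [3.141, -0.0, 0.578]
ft_force: [0.5, 0.3, -1.3]
width: 0.023
```

```bash
python3 -c "
from h import *
s=shot('side','s11');st()
b=cv2.resize(s[0:170,150:340],None,fx=4,fy=4,interpolation=2)[:600,:800]
cv2.imwrite('pics/b11.png',b)
c=calibration('top')
P=ray(c,np.array([(497,92),(643,442),(405,550),(253,190)])/5+[280,205]-.4,.045)[:,:2]
print(P,P.mean(0))
im=cv2.imread('pics/t8.png');h=cv2.cvtColor(im,cv2.COLOR_BGR2HSV)
m=((h[...,0]<16)&(h[...,1]>135)&(h[...,2]>90)).astype(np.uint8)
F=ray(c,np.array([(345,352),(545,275),(590,440),(410,510)])/5+[280,205]-.4,.005);print(F)
im=cv2.imread('pics/s8.png');cc=cv2.resize(im[230:350,195:355],None,fx=5,fy=5,interpolation=2);cv2.imwrite('pics/c8s.png',cc)
"
```

```text
t 19.85 p [0.6625 0.0772 0.3095] rpy [179.76  -0.45  33.13] F [ 1.14 -0.39  2.64] w 0.0228
[[ 0.56869074 -0.39441169]
 [ 0.42565679 -0.4533965 ]
 [ 0.38280016 -0.35563295]
 [ 0.52932653 -0.29435877]] [ 0.47661856 -0.37444998]
[[ 0.46065989 -0.33602604  0.005     ]
 [ 0.49249089 -0.42115151  0.005     ]
 [ 0.42257345 -0.44000407  0.005     ]
 [ 0.39381113 -0.36332663  0.005     ]]
```

View pics/b11.png

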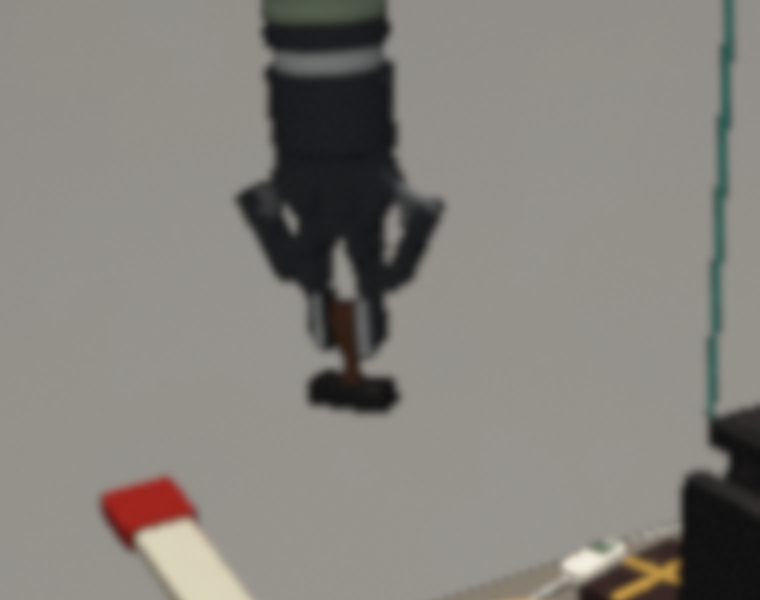

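View pics/c8s.png

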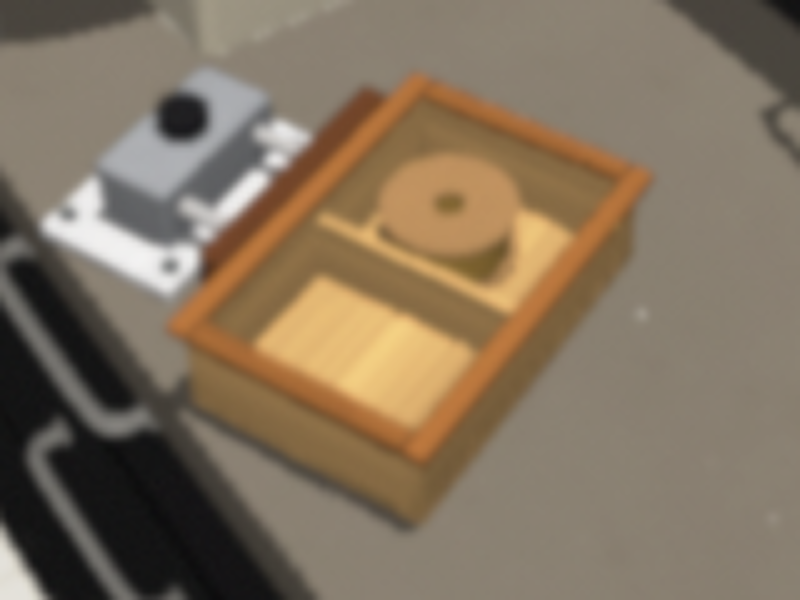

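```bash
python3 -c "
from h import *
c=calibration('side')
P=ray(c,np.array([(420,73),(654,176),(418,464),(168,328)])/5+[195,230]-.4,.045)[:,:2]
print(P,P.mean(0))
plan([.444,-.389,.31],None,n=14)
"
```

```text
[[ 0.52948719 -0.29819438]
 [ 0.568403   -0.39813527]
 [ 0.42051998 -0.45676659]
 [ 0.38175264 -0.35794944]] [ 0.4750407  -0.37776142]
n 14 tilt-yaw [179.76  -0.45  33.13] pos [0.6625 0.0772 0.3095]
[-31.3, 19.4, -0.2] [0.0, 0.0, 0.0]
[-31.3, 19.4, -0.2] [0.0, 0.0, 0.0]
[-31.3, 19.4, -0.2] [0.0, 0.0, 0.0]
[-31.3, 19.4, -0.2] [0.0, 0.0, 0.0]
[-31.3, 19.4, -0.2] [0.0, 0.0, 0.0]
[-31.3, 19.4, -0.2] [0.0, 0.0, 0.0]
[-31.3, 19.4, -0.2] [0.0, 0.0, 0.0]
[-31.3, 19.4, -0.2] [0.0, 0.0, 0.0]
[-31.3, 19.4, -0.2] [0.0, 0.0, 0.0]
[-31.3, 19.4, -0.2] [0.0, 0.0, 0.0]
[-31.3, 19.4, -0.2] [0.0, 0.0, 0.0]
[-31.3, 19.4, -0.2] [0.0, 0.0, 0.0]
[-31.3, 19.4, -0.2] [0.0, 0.0, 0.0]
[-31.3, 19.4, -0.2] [0.0, 0.0, 0.0]
```

Emit:
send_rows:
  series:
    - [-20,12,0,0,0,0,1]
    - [-31,19,0,0,0,0,1]
    - [-31,19,0,0,0,0,1]
    - [-31,19,0,0,0,0,1]
    - [-31,19,0,0,0,0,1]
    - [-31,19,0,0,0,0,1]
    - [-31,19,0,0,0,0,1]
    - [-31,19,0,0,0,0,1]

```text
time: 20.85
tool_pos: [0.5398, -0.1755, 0.3016]
tcp_rot: [-3.14, 0.002, 0.578]
ft_force: [0.8, -0.4, -0.2]
width: 0.0226
```

Emit:
send_rows:
  series:
    - [-31,19,0,0,0,0,1]
    - [-31,19,0,0,0,0,1]
    - [-31,19,0,0,0,0,1]
    - [-31,19,0,0,0,0,1]
    - [-31,19,0,0,0,0,1]
    - [-31,19,0,0,0,0,1]
    - [-15,10,0,0,0,5,1]
    - [0,0,0,0,0,5,1]

```text
time: 21.85
tool_pos: [0.439, -0.3888, 0.3013]
tcp_rot: [-3.139, 0.002, 0.398]
ft_force: [0.0, -0.0, -0.1]
width: 0.0229
```

```bash
python3 -c "
from h import *
shot('top','t12'); s=shot('side','s12');st()
plan([.443,-.390,.19],None)
"
```

```text
t 21.95 p [ 0.4397 -0.3879  0.3015] rpy [-1.7984e+02  1.0000e-01  2.3050e+01] F [ 0.62 -0.   -1.32] w 0.0227
n 3 tilt-yaw [-1.7984e+02  1.0000e-01  2.3050e+01] pos [ 0.4397 -0.3879  0.3015]
[0.8, 1.2, 37.2] [0.0, 0.0, 0.0]
[0.8, 1.2, 37.2] [0.0, 0.0, 0.0]
[0.8, 1.2, 37.2] [0.0, 0.0, 0.0]
```

View pics/s12.png

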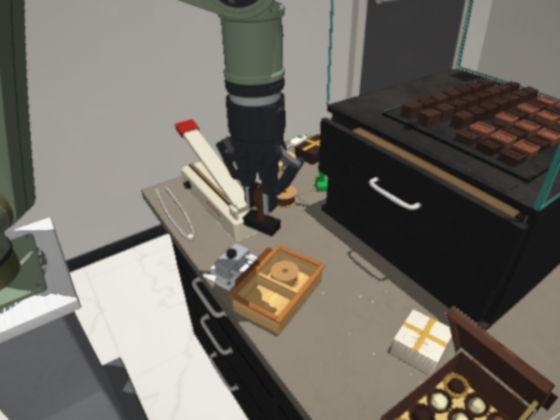

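Emit:
send_rows:
  series:
    - [1,1,30,0,0,0,1]
    - [1,1,35,0,0,0,1]
    - [0,1,35,0,0,0,1]
    - [0,0,30,0,0,0,1]
    - [0,0,5,0,0,0,1]
    - [0,0,0,0,0,0,1]

```text
time: 22.7
tool_pos: [0.4445, -0.3895, 0.1682]
tcp_rot: [-3.142, 0.0, 0.405]
ft_force: [0.3, -0.8, -0.1]
width: 0.0227
```

```bash
python3 -c "
from h import *
t=shot('top','t13'); s=shot('side','s13');st()
b=cv2.resize(s[190:340,190:340],None,fx=4,fy=4,interpolation=2)
a=cv2.resize(t[200:320,300:440],None,fx=4,fy=4,interpolation=2)
cv2.imwrite('pics/b13.png',b);cv2.imwrite('pics/a13.png',a)
plan([.443,-.390,.165],None)
"
```

```text
t 22.8 p [ 0.445  -0.3899  0.1692] rpy [ 1.7987e+02 -6.0000e-02  2.3160e+01] F [ 0.64 -0.83  0.49] w 0.023
n 1 tilt-yaw [ 1.7987e+02 -6.0000e-02  2.3160e+01] pos [ 0.445  -0.3899  0.1692]
[-1.9, -0.7, 4.2] [0.0, 0.0, 0.0]
```

View pics/b13.png

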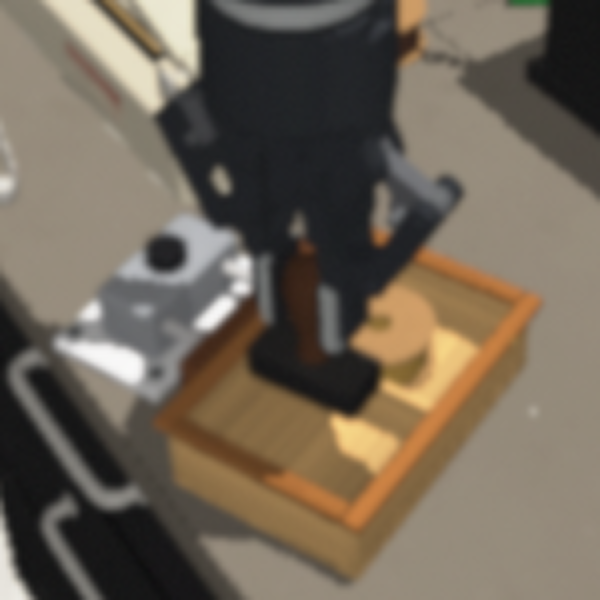

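View pics/a13.png

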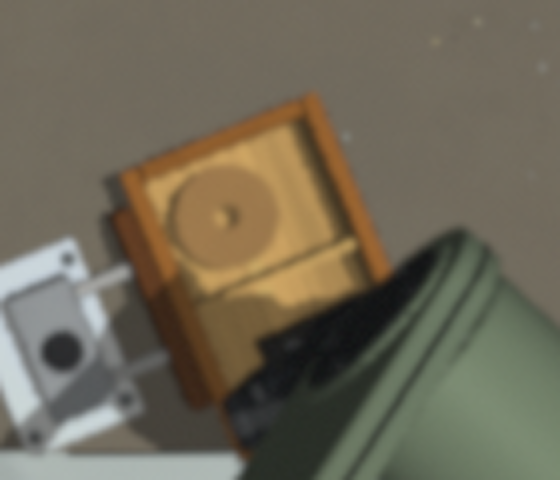

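Emit:
send_rows:
  series:
    - [-2,-1,10,0,0,0,1]
    - [0,0,15,0,0,0,1]
    - [0,0,15,0,0,0,1]
    - [0,0,8,0,0,0,1]
    - [0,0,3,0,0,0,1]
    - [0,0,0,0,0,0,1]
    - [0,0,0,0,0,0,1]

```text
time: 23.68
tool_pos: [0.4426, -0.3895, 0.1173]
tcp_rot: [3.141, -0.0, 0.404]
ft_force: [0.2, -0.2, -0.5]
width: 0.023
```

Emit:
send_rows:
  series:
    - [0,0,1,0,0,0,1]
    - [0,0,0,0,0,0,1]

```text
time: 23.92
tool_pos: [0.4424, -0.3893, 0.116]
tcp_rot: [3.141, -0.0, 0.404]
ft_force: [-0.8, -0.0, 0.1]
width: 0.0225
```

Emit:
send_rows:
  series:
    - [0,0,1,0,0,0,1]
    - [0,0,0,0,0,0,1]

```text
time: 24.18
tool_pos: [0.4423, -0.3893, 0.1148]
tcp_rot: [-3.141, 0.0, 0.404]
ft_force: [-0.5, -0.6, -0.7]
width: 0.0227
```

```bash
python3 -c "
from h import *
s=shot('side','s14');st()
b=cv2.resize(s[190:340,190:340],None,fx=4,fy=4,interpolation=2)
cv2.imwrite('pics/b14.png',b)
"
```

```text
t 24.23 p [ 0.4424 -0.3893  0.1148] rpy [-179.99   -0.     23.14] F [-0.69  0.31 -1.5 ] w 0.0228
```

View pics/b14.png

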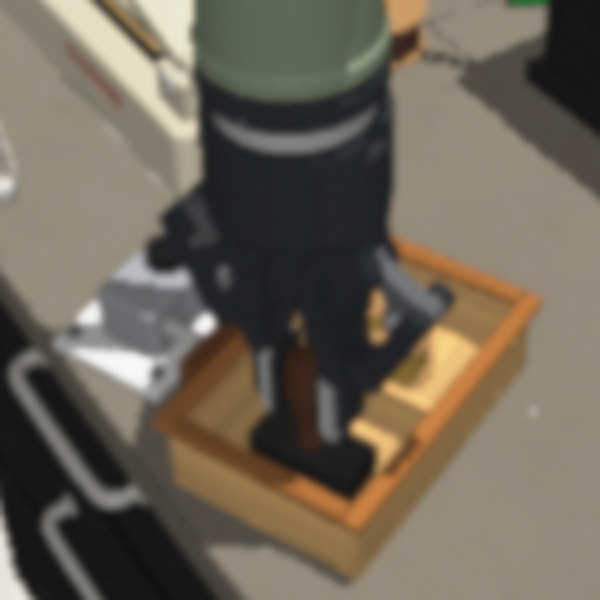

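Emit:
send_rows:
  series:
    - [0,0,1,0,0,0,1]
    - [0,0,0,0,0,0,1]

```text
time: 24.48
tool_pos: [0.4424, -0.3892, 0.1138]
tcp_rot: [-3.141, 0.0, 0.404]
ft_force: [0.4, 0.1, -0.7]
width: 0.0231
```

Emit:
send_rows:
  series:
    - [0,0,0.7,0,0,0,1]
    - [0,0,0,0,0,0,1]

```text
time: 24.72
tool_pos: [0.4424, -0.3892, 0.1136]
tcp_rot: [3.142, -0.0, 0.404]
ft_force: [-0.3, 1.3, 3.4]
width: 0.0228
```

Emit:
send_rows:
  series:
    - [0,0,0,0,0,0,1]

```text
time: 24.85
tool_pos: [0.4424, -0.3892, 0.1136]
tcp_rot: [3.141, -0.0, 0.404]
ft_force: [-0.5, 1.7, 4.7]
width: 0.0228
```

Emit:
send_rows:
  series:
    - [0,0,0,0,0,0,0.4]
    - [0,0,0,0,0,0,0.3]
    - [0,0,0,0,0,0,0.2]
    - [0,0,0,0,0,0,0.1]
    - [0,0,0,0,0,0,0]
    - [0,0,0,0,0,0,-0.05]
    - [0,0,0,0,0,0,-0.05]

```text
time: 25.72
tool_pos: [0.4424, -0.3893, 0.1132]
tcp_rot: [-3.142, -0.0, 0.404]
ft_force: [-0.2, -0.2, -0.1]
width: 0.0449
```

```bash
python3 -c "
from h import *
s=shot('side','s15');st()
b=cv2.resize(s[190:340,190:340],None,fx=4,fy=4,interpolation=2)
cv2.imwrite('pics/b15.png',b)
"
```

```text
t 25.77 p [ 0.4424 -0.3893  0.1132] rpy [-180.     -0.     23.14] F [-0.03  0.23 -0.79] w 0.0447
```

View pics/b15.png

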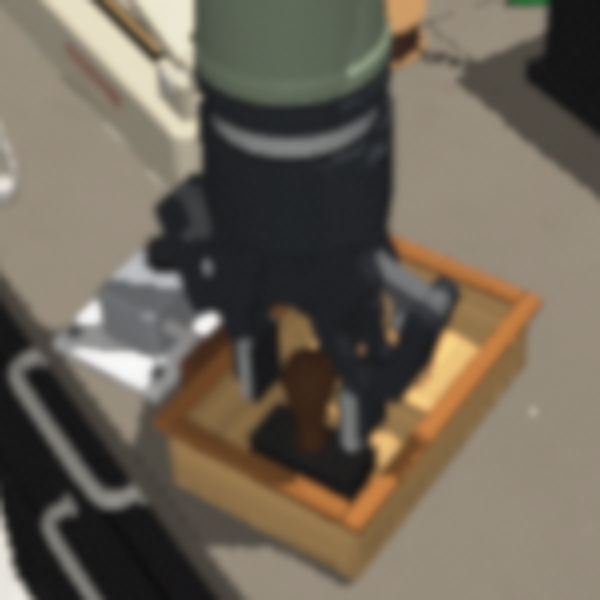

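The stamp stands free between the open fingers (grip at crop (310,390)). Next I retreat straight up, then back off to get a clear view.

Emit:
send_rows:
  series:
    - [0,0,-10,0,0,0,-0.05]
    - [0,0,-20,0,0,0,-0.05]
    - [0,0,-30,0,0,0,-0.05]
    - [0,0,-40,0,0,0,-0.05]
    - [0,0,-40,0,0,0,-0.05]
    - [0,0,-40,0,0,0,-0.05]
    - [0,0,0,0,0,0,-0.05]

```text
time: 26.65
tool_pos: [0.4433, -0.3902, 0.2977]
tcp_rot: [3.134, -0.004, 0.404]
ft_force: [0.1, -0.4, -0.3]
width: 0.0448
```

Emit:
send_rows:
  series:
    - [20,-30,0,0,0,0,-0.05]
    - [20,-30,0,0,0,0,-0.05]
    - [20,-30,0,0,0,0,-0.05]
    - [20,-30,0,0,0,0,-0.05]
    - [20,-30,0,0,0,0,-0.05]
    - [20,-30,0,0,0,0,-0.05]
    - [20,-30,0,0,0,0,-0.05]
    - [0,0,0,0,0,0,-0.05]

```text
time: 27.65
tool_pos: [0.4883, -0.1393, 0.2926]
tcp_rot: [-3.14, 0.001, 0.407]
ft_force: [-0.1, 0.1, -0.5]
width: 0.0448
```

```bash
python3 -c "
from h import *
t=shot('top','t16');s=shot('side','s16');st()
b=cv2.resize(s[230:350,195:355],None,fx=5,fy=5,interpolation=2)
a=cv2.resize(t[205:320,280:440],None,fx=5,fy=5,interpolation=2)
cv2.imwrite('pics/b16.png',b);cv2.imwrite('pics/a16.png',a)
"
```

```text
t 27.75 p [ 0.4883 -0.1412  0.2927] rpy [-1.7998e+02  6.0000e-02  2.3190e+01] F [-0.19 -0.66 -0.82] w 0.0452
```

View pics/a16.png

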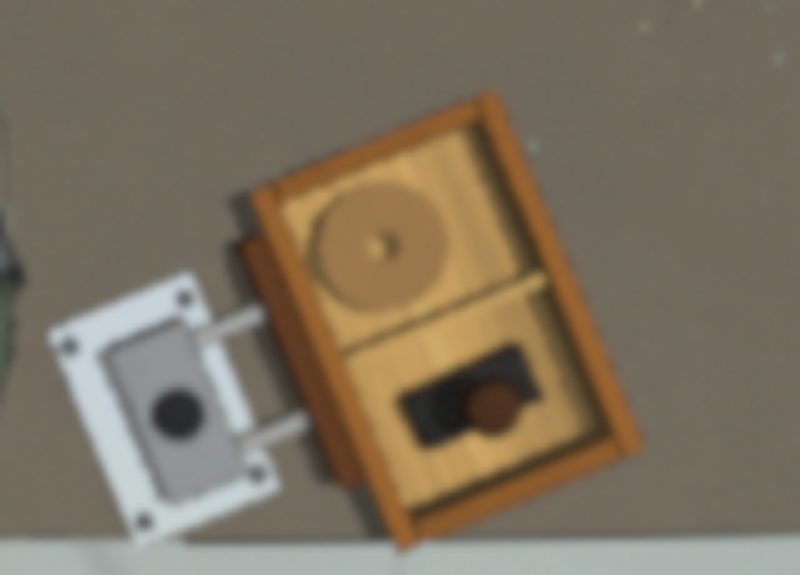

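View pics/b16.png

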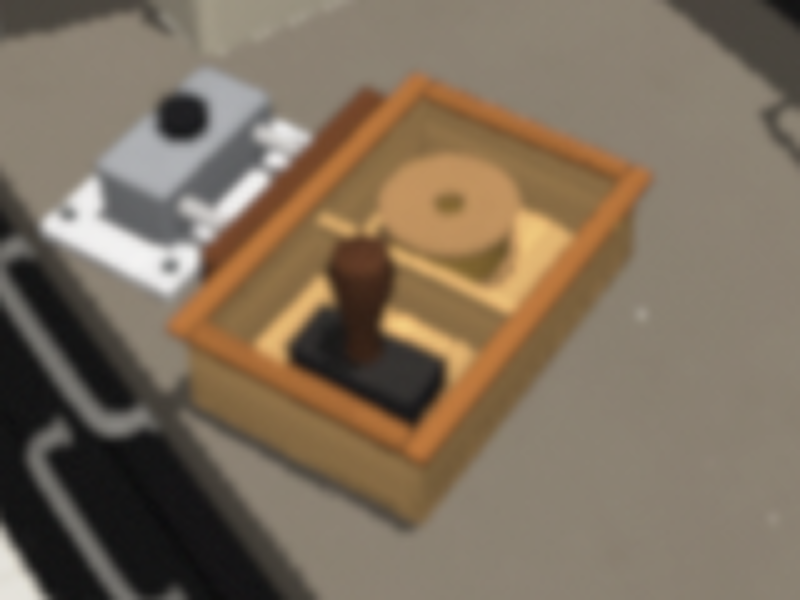

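View pics/t16.png

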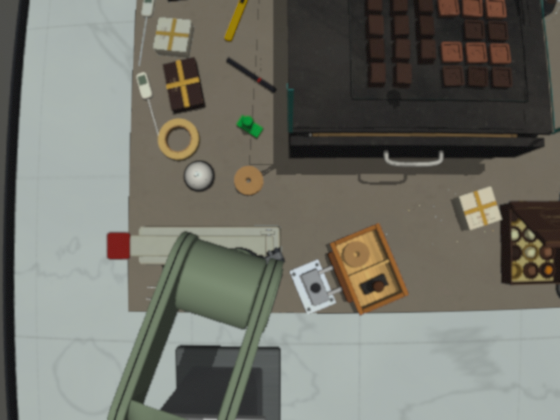

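```bash
python3 -c "
from h import *
c=calibration('top');d=calibration('side')
g1=ray(c,np.array([(493,407)])/5+[280,205]-.4,.076)[0];g2=ray(d,np.array([(361,252)])/5+[195,230]-.4,.076)[0]
B=ray(c,np.array([(397,400),(520,343),(543,392),(420,448)])/5+[280,205]-.4,.014).mean(0)
print('grip top',g1,g2,'base',B)
C=np.array([.4758,-.376]);x=np.array([.385,-.923]);y=np.array([.923,.385])
for p in(g1,g2,B):print((p[:2]-C)@x,(p[:2]-C)@y)
a=cv2.imread('pics/t8.png')[205:320,320:440].astype(int);b=cv2.imread('pics/t16.png')[205:320,320:440].astype(int)
D=(abs(a-b).max(2)>25);ys,xs=np.where(D);print(D.sum(),xs.min()+320,xs.max()+320,ys.min()+205,ys.max()+205)
# bar shift vs start along outer face at bar rows
t0=cv2.imread('pics/top0.png');
for r in (262,270,278,286,294):
  print(r,t0[r,322:362,2].tolist()); print('  ',cv2.imread('pics/t16.png')[r,322:362,2].tolist())
" | cut -c1-220
```

```text
grip top [ 0.44345547 -0.38630377  0.076     ] [ 0.44188163 -0.39179709  0.076     ] base [ 0.44258441 -0.38747035  0.014     ]
-0.0029422609946073435 -0.0338209518797743
0.001522140565659975 -0.037388536883650916
-0.0022008745769292433 -0.03507407716806674
446 358 388 273 295
262 [110, 110, 110, 107, 96, 79, 67, 63, 57, 62, 79, 90, 93, 93, 92, 95, 101, 107, 109, 109, 110, 109, 109, 109, 110, 109, 109, 109, 109, 108, 109, 108, 109, 109, 110, 106, 98, 84, 71, 66]
   [113, 113, 113, 107, 92, 75, 67, 61, 59, 70, 87, 96, 96, 94, 93, 106, 131, 147, 152, 150, 150, 150, 142, 131, 131, 142, 152, 156, 156, 156, 155, 155, 154, 154, 154, 154, 154, 154, 154, 153]
270 [145, 147, 151, 154, 152, 147, 138, 128, 112, 94, 79, 66, 60, 72, 87, 92, 93, 91, 92, 94, 102, 108, 109, 109, 109, 109, 109, 109, 109, 109, 108, 109, 110, 109, 110, 108, 109, 108, 108, 102]
   [149, 151, 156, 158, 157, 151, 142, 130, 112, 93, 78, 64, 67, 81, 93, 95, 94, 94, 103, 123, 143, 151, 151, 153, 165, 181, 189, 191, 192, 193, 195, 192, 188, 183, 179, 171, 161, 149, 139, 140]
278 [186, 192, 188, 171, 141, 118, 111, 110, 110, 1
[... 405 characters left out ...]
105, 97, 85, 76, 73, 69, 70, 80, 90, 94, 93, 91, 94, 100, 106, 109, 109, 109, 110, 110, 109, 109, 110, 110, 110, 110, 110]
   [139, 144, 161, 184, 196, 196, 184, 158, 130, 117, 114, 113, 111, 107, 93, 80, 74, 73, 71, 78, 89, 96, 97, 95, 96, 109, 129, 148, 153, 156, 165, 176, 184, 187, 190, 185, 163, 126, 87, 57]
294 [141, 141, 142, 140, 135, 133, 141, 154, 159, 158, 147, 130, 119, 115, 111, 110, 110, 106, 95, 81, 68, 60, 62, 75, 89, 95, 94, 93, 94, 99, 104, 109, 110, 110, 111, 111, 111, 112, 111, 111]
   [145, 145, 146, 144, 139, 136, 146, 159, 165, 163, 151, 134, 124, 118, 116, 114, 112, 105, 91, 76, 65, 61, 69, 85, 95, 98, 96, 95, 104, 125, 144, 152, 154, 158, 169, 179, 184, 188, 191, 188]
```

```bash
python3 -c "
from h import *
print(env.finish_job()); st()"
```

```text
the job is handed in; nothing more can be done
None
the job is handed in; nothing more can be done
```

The job is handed in at about 28 s on the robot's clock; the hand-in gives no verdict, so what follows is what I measured.

**Drag and press:** I hooked both open fingers behind the far lip and dragged the tray square against the bar. I held it for over half a second with about 11.4 N at the wrist. Taking off the roughly 2.6 N of sliding friction leaves about 9 N on the bar; the spring travel instead suggests up to 11 N. The two estimates disagree by about 2 N, but both are above 6 N and below 14 N.

**Release:** I backed off slowly. The bar still sits about 0.5 px (roughly 1 mm) behind where it started, with no gap to the tray, which suggests about 2–3 N of contact. That contact was judged from the pictures, not from a force reading. The tray did not move while the stamp was placed.

**Stamp:** I gripped it by its handle and lowered it until it touched the tray floor at 4–5 N before letting go. It stands at about tray x −2 mm, y −35 mm. The grip top lies about 1.5 mm from above its base in the top view. The two cameras disagree by up to 5.5 mm, mostly a y offset they also show for other points.

**Other objects:** The gold spool is still in its own compartment. In the final top view the bell and the brown spool are where they started.

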